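Fetch the vial from the back of the tip-out bin

ROBOT

A 6-joint arm with a two-finger parallel gripper is mounted at the origin on a cart in front of the work surface, level with it; the furniture and walls round the work are solid. World frame = base frame: x ahead of the robot, y to its left, z up, the work surface at z = 0. Lengths are in m, angles in rad, forces in N, time in s.
With the tool pointing down it reaches from about 0.4 to 0.925 m from the base axis. Payload 12.5 kg.
Tool frame: the origin (TCP) lies at the very end of the fingers, on their centre line; the grasp point (between the pads) lies r.grip_depth behind it (r.grip_depth is the distance from the TCP to the grasp point, in m); z points along the fingers, y is the line along which they close (so a half turn about z gives the same grasp; the last joint's range is limited). The gripper opens to 95 mm and grips with 3 to 60 N. Pads are 20 mm wide; open, the fingers measure 119 mm over their backs; the gripper's body (75 mm by 180 mm) begins 59 mm behind the grasp point.
Start: joints at [-1.31, 0.491, 1.559, -0, 1.092, -0.106], TCP at [0.224, -0.583, 0.181] pointing down, gripper open.
Joint ranges: [-3.1, 3.1], [-0.84, 2.19], [0.05, 2.79], [-1.13, 4.28], [0.06, 2.93], [-2.69, 2.69]. Speed limits (rad/s): [2.22, 2.22, 2.79, 3.14, 3.14, 3.14].

INTERFACE

Orientations are given as a unit quaternion [w, x, y, z].
In Python, from rig import r gives the robot as it stands.
- The arm moves only by the tool play_rows, never from a script. Its arguments are lists of equal length, an entry for each row: "slide": the shift along the world's x, y, z in cm, a list of three; "twist": the turn about the world's z in degrees; "grip": the gripper's target within -1 to 1 (fully open at 1, half-way at 0, shut at -1). In form: {"slide": [[x, y, z], ...], "twist": [twist, ...], "grip": [grip, ...]}. A call has 1 to 10 rows; each row shifts and turns the commanded pose from where the row before left it; what a row does not reach is not made up. A row lasts 1/10 s, in which the tool goes at most 50 mm and 8.59 degrees, less where a joint would pass 70% of its speed; a pose out of reach is approached as far as the arm can. A call is refused whole if a number of a shift passes 5 or a number of a turn 8.59, either way. A call with a gripper value outside its range is refused whole. The fingers move at their own pace and stop on an object; "grip_force" is the grip in N (left out, the last holds). Time passes only in rows, so rows that do not move let the fingers close. It gives the time, the measured TCP pose, the force, the opening and the grip force at its end, in the units of the state.
- r.get_state(): the state, without advancing time (a new reading comes with each control period).
- r.snapshot(name): name is "side" or "top"; returns a dict with "frame" (400x640x3 uint8, blue, green, red), "intrinsics" (3x3 intrinsics, pixels), "R" (3x3) and "t" (3): a world point X has camera coordinates R X + t. Camera axes: x right, y down, z forward; pixel columns grow to the right and rows downward; lengths in m; the calibration is good to about 2 mm. A picture is of the moment at which its call begins. There is no depth.
- r.hand_in(): hands the job in; it is judged then, once.
The state is a dict: "clock": time; "joints": joint angles; "joint_vel": joint speeds; "joint_efforts": joint torques, N m; "ee_pos": TCP position; "orientation": TCP orientation; "ft_force": force on the tool from outside, world axes, zero at the start; "ft_torque": the same for the moment, N m; "gripper_width": finger opening in m; "gripper_force": force on a finger pad.
Only numpy, scipy, OpenCV 4.12 (cv2) and the standard library are available. Lean on these libraries where they do the work, as an engineer would, in place of code of your own. Each camera call takes 0.05 s, during which the arm holds its last target. There are 200 camera calls.

TASK

One of the two clear tip-out bins has a small capped vial standing in its back compartment, under the hood. Pull that bin by its knob so that it tips forward as far as it goes, take the vial out and stand it upright on the steel tray that already holds another vial; then swing the bin fully shut again. Leave everything else where it is.

Things in the scene. Friction and masses are not known exactly. Their poses are not given: they have to be found in the camera images.
- bin_unit: White sheet-metal storage unit, fixed on the worktop, 131 deep x 312 wide x 156 high (mm), with two clear tip-out bins side by side. Origin: on the worktop straight below the bins' pivot line, midway between the bins; x points into the unit (away from the robot), y left, z up. Pivot line: along y at x = 0, z = 22. Bin middles at y = +77 (left) and -77 (right). Back at x = 125.
- hood_edge (a point): Middle of the front edge of the unit's flat clear-plastic roof (hood; front edge white), which covers the bins' back compartments: in bin_unit's frame at x = 35, y = 0, z = 153, 6 thick, from there back to x = 125. White upright plates 4 thick at y = -154, 0 and 154 carry it; they reach to x = -6 up to z = 112, their front edge then slopes back to the hood.
- bin_left (a joint): Tip-out angle of the left (+y) bin, rad: 0 shut (front upright), 0.75 fully tipped toward the robot (stop). Hinge on the pivot line. Stiff (0.2 N m): the bin stays where it is left; 3 to 5 N at the knob move it. Bin frame: bin_unit's axes when shut, from the pivot line: front panel's outer face x = -4, z = 0 to 118, 146 wide.
- bin_right (a joint): The same for the right (-y) bin, an equal copy of the left one.
- left_knob (a point): Middle of the head of the left bin's aluminium knob: a round head 22 diameter, 17 long (along x), on a 10 diameter neck, on the front panel at mid-width. In the bin frame at x = -28, z = 100 (head from x = -20 to -37). It can be pinched from above across y. Moves with the bin.
- right_knob (a point): The same for the right bin.
- left_pocket (a point): Middle of the floor of the left bin's back compartment, in the bin frame at x = 86, z = 3; turns with the bin, z is the bin's own up. The compartment is 34 deep (divider 36 high at x = 67 to 70, back wall 45 high at x = 103) and 140 wide. The bin's side walls slope from 118 high at x = 24 to 46 high at the back.
- right_pocket (a point): The same for the right bin.
- vial: The vial to fetch: round glass body 27 diameter to 43 high, black cap 19 diameter from 43 to 59 high, 25 g. Origin: centre of its underside; z along its axis to the cap. Starts upright in the back compartment of one bin (left or right varies), within 15 of its middle along y; as the bin tips it leans with it against the divider, the cap clear above divider and back wall.
- stopper: Black rubber stopper, a cone 23 (below) to 29 (top) diameter, 32 high, in the back compartment of the other bin. Stays there. Origin: centre of its underside.
- dish_left: Round petri dish, 59 diameter, 15 high, flat in the front compartment of the left bin. Stays there.
- dish_right: The same kind of dish in the right bin. Stays there.
- tray: Shallow steel tray, loose, 200 (x) x 130 (y), rim 15 high and 3 thick, floor top 3 above its underside, 0.6 kg. Origin: centre of its underside, x along its length. The far half (its own x from 0 to +85) is free for the vial.
- tray_vial: A vial of the same shape standing on the tray near its other end (x about -60 in the tray's frame). Stays there.
- timer: Small flat lab timer, 62 x 68 x 18, lying on the unit's hood. Leave it.
- wash_bottle_b: Wash bottle with bent spout, 63 x 108 x 204, standing left of the unit. Leave it.
- beaker: Empty beaker, 73 x 78 x 95, right of the unit. Leave it.

How it is judged:
By the outcome, as a careful person would: the job done as asked, in the order asked, and still so for the second after the job is handed in, with the robot touching nothing.
It also fails if it takes over 61 s, if anything falls off the work surface, if the arm or the gripper's body presses on something with over 40 N, if the wrist force passes 120 N, or if a joint passes its speed limit or range.

## Working session

There is one attempt and no reset: what is moved stays moved. The work goes in short steps, Python scripts to look and compute and a tool call to move; the robot and the scene stay as the last step left them, time stands still between calls to the robot, and variables do not carry over. Pictures are saved under pics/ and viewed, at most 10 in all, crops included, and the job is handed in when it is done.

Besides the shell and the picture viewer there is one more tool, called after "Request:" as name(argument=value, ...), one argument or row to a line, values as JSON. play_rows: Moves the arm, as the interface text tells. Its arguments: {"type":"object","properties":{"slide":{"type":"array"},"twist":{"type":"array"},"grip":{"type":"array"},"grip_force":{"type":"number"}},"required":["slide","twist","grip"]}

```bash
mkdir -p pics; ls
python3 - <<'E'
from rig import r
import cv2,numpy as np
s=r.get_state();print({k:np.round(v,3) for k,v in s.items()},r.grip_depth)
for n in("side","top"):
    d=r.snapshot(n);cv2.imwrite(f"pics/{n}0.png",d["frame"]);np.savez(f"{n}.npz",K=d["intrinsics"],R=d["R"],t=d["t"]);print(n,-d["R"].T@d["t"],d["R"][2])
E
```

```text
pics
{'clock': np.float64(0.0), 'joints': array([-1.31 ,  0.492,  1.559, -0.   ,  1.092, -0.106]), 'joint_vel': array([ 0.   , -0.   ,  0.001,  0.001,  0.001, -0.   ]), 'joint_efforts': array([-1.0000e-03, -6.1266e+01, -2.5819e+01,  6.9000e-02,  4.8000e-02,
       -0.0000e+00]), 'ee_pos': array([ 0.224, -0.583,  0.18 ]), 'orientation': array([-0.001,  0.983,  0.182, -0.   ]), 'ft_force': array([-0.684,  0.935,  0.296]), 'ft_torque': array([0.017, 0.032, 0.036]), 'gripper_force': np.float64(0.0), 'gripper_width': np.float64(0.095)} 0.0188
side [0.20683327 1.15431037 0.74982708] [ 0.21638346 -0.8613525  -0.45961947]
top [ 0.40978737 -0.06177696  1.17898909] [ 0.10643197  0.00403856 -0.99431179]
```

View pics/side0.png

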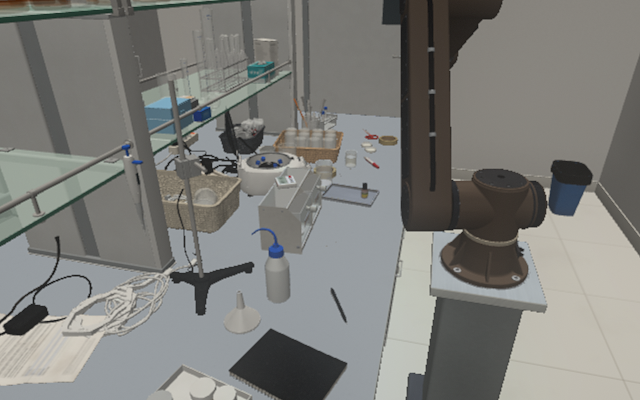

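View pics/top0.png

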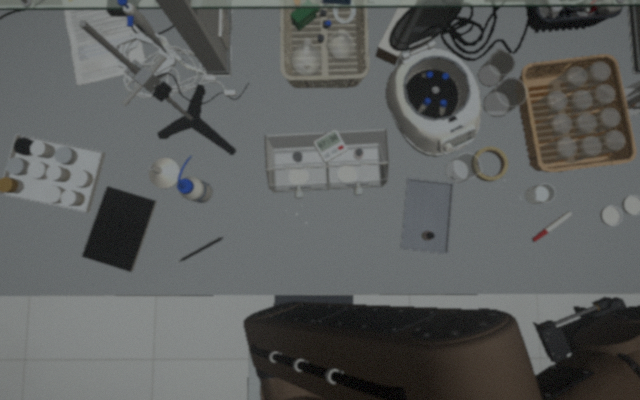

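The top picture shows the unit at about (265–388, 130–192), with knobs near (299,193) and (359,190). The tray is at (402–452, 180–252) with its vial at (428,236). Dark objects sit in the back compartments at (297,156) and (353,155). I'll zoom in on the unit and tray.

Run:
```python
import cv2
f=cv2.imread("pics/top0.png")[120:260,258:458];cv2.imwrite("pics/c0.png",cv2.resize(f,None,fx=4,fy=4,interpolation=cv2.INTER_CUBIC))
```

```text
(no output)
```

View pics/c0.png

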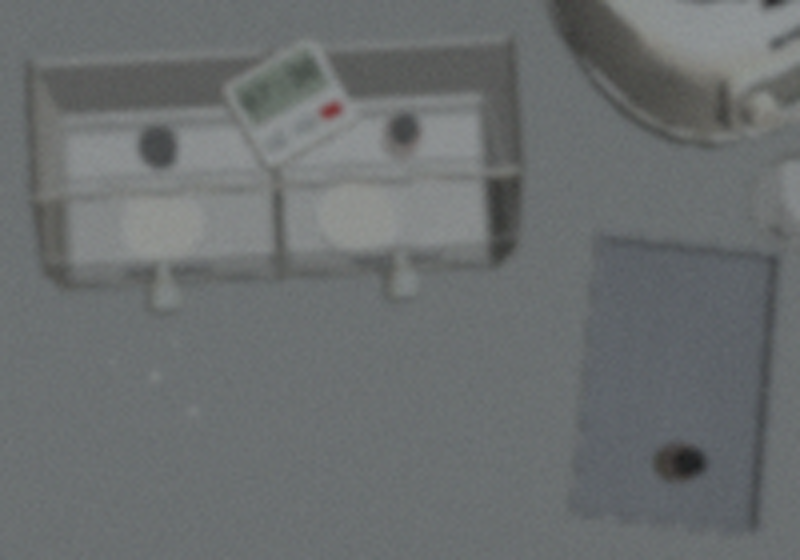

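```bash
cat > h.py <<'E'
import numpy as np
C={n:np.load(f"{n}.npz") for n in("side","top")}
def unproj(n,u,v,z):
    c=C[n];d=c["R"].T@np.linalg.solve(c["K"],[u,v,1.]);o=-c["R"].T@c["t"];return o+d*(z-o[2])/d[2]
def proj(n,X):
    c=C[n];p=c["K"]@(c["R"]@np.asarray(X)+c["t"]);return p[:2]/p[2]
E
python3 - <<'E'
from h import *
P={"hoodL":(38,196,.156),"hoodR":(520,172,.156),"knobL":(165,296,.128),"knobR":(403,284,.128),"t1":(597,237,.015),"t2":(778,258,.015),"t3":(757,530,.015),"t4":(572,515,.015),"cap":(404,130,.084),"stop":(157,147,.057),"tvial":(690,461,.062),"backL":(30,62,.156),"backR":(512,38,.156)}
for k,(u,v,z) in P.items(): print(k,np.round(unproj("top",u/4+258,v/4+120,z),4))
E
```

```text
hoodL [0.5828 0.0875 0.156 ]
hoodR [ 0.5965 -0.2176  0.156 ]
knobL [0.5217 0.0088 0.128 ]
knobR [ 0.5287 -0.1448  0.128 ]
t1 [ 0.5747 -0.2932  0.015 ]
t2 [ 0.5589 -0.4221  0.015 ]
t3 [ 0.3662 -0.4001  0.015 ]
t4 [ 0.3773 -0.2705  0.015 ]
cap [ 0.639  -0.1504  0.084 ]
stop [0.6336 0.0194 0.057 ]
tvial [ 0.4145 -0.3428  0.062 ]
backL [0.6694 0.0935 0.156 ]
backR [ 0.6832 -0.2143  0.156 ]
```

Request:
play_rows(
  slide=[
    [2.5,3.6,0],
    [2.5,3.6,0],
    [2.5,3.6,0],
    [2.5,3.6,0],
    [2.5,3.6,0],
    [2.5,3.6,0],
    [2.5,3.6,0],
    [2.5,3.6,0],
    [2.5,3.6,0],
    [2.5,3.6,0],
  ],
  twist=[-6,-6,-6.4,0,0,0,0,0,0,0],
  grip=[1,1,1,1,1,0.3,0.3,0.3,0.3,0.3],
  grip_force=20,
)

```text
clock: 1.1
ee_pos: [0.4748, -0.2218, 0.1806]
orientation: [-0.0, 1.0, 0.023, -0.0]
ft_force: [1.0, -0.2, -0.4]
gripper_width: 0.0636
gripper_force: 0.0
```

Request:
play_rows(
  slide=[
    [2.4,3.9,0],
    [2.3,3.9,0],
    [0,0,0],
    [0,0,0],
  ],
  twist=[0,0,0,0],
  grip=[0.3,0.3,0.3,0.3],
)

```text
clock: 1.5
ee_pos: [0.5212, -0.1446, 0.1803]
orientation: [-0.0, 1.0, 0.024, -0.0]
ft_force: [-0.1, 0.2, -0.0]
gripper_width: 0.0622
gripper_force: 0.0
```

Request:
play_rows(
  slide=[
    [0,0,-3],
    [0,0,-3],
    [0,0,-1.7],
    [0,0,0],
    [0,0,0],
    [0,0,0],
    [0,0,0],
    [0,0,0],
    [0,0,0],
  ],
  twist=[0,0,0,0,0,0,0,0,0],
  grip=[0.3,0.3,0.3,0.3,-1,-1,-1,-1,-1],
)

```text
clock: 2.4
ee_pos: [0.5213, -0.1455, 0.1041]
orientation: [0.0, 1.0, 0.023, 0.0]
ft_force: [0.0, 1.2, -0.0]
gripper_width: 0.027
gripper_force: 0.0
```

Run:
```python
from rig import r
import cv2,numpy as np
f=r.snapshot("top")["frame"][120:260,258:458];g=r.snapshot("side")["frame"][150:260,240:390]
cv2.imwrite("pics/c1.png",np.hstack([cv2.resize(f,(400,280)),cv2.resize(g,(382,280))]))
th=np.linspace(0,.78,11);x=-28*np.cos(th)-100*np.sin(th);z=100*np.cos(th)-28*np.sin(th)
print(np.round(np.c_[np.diff(x)*.999,np.diff(x)*.045,np.diff(z)]/10,2))
```

```text
[[-0.77 -0.03 -0.25]
 [-0.75 -0.03 -0.31]
 [-0.72 -0.03 -0.37]
 [-0.69 -0.03 -0.42]
 [-0.66 -0.03 -0.47]
 [-0.62 -0.03 -0.52]
 [-0.58 -0.03 -0.57]
 [-0.53 -0.02 -0.61]
 [-0.48 -0.02 -0.65]
 [-0.43 -0.02 -0.69]]
```

View pics/c1.png

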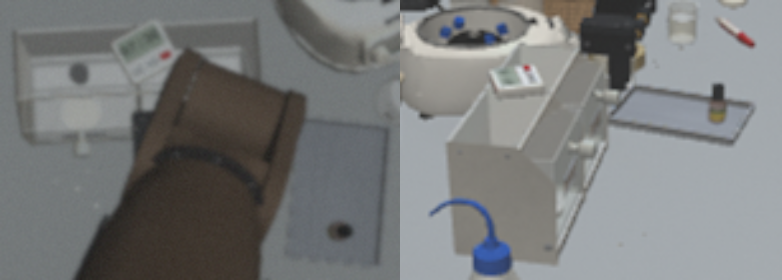

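The side view (right half) shows the gripper's fingers straddling the right knob at about (605,95), and the top view is blocked by the arm. I'll finish closing and then pull along the arc.

Request:
play_rows(
  slide=[
    [0,0,0],
    [0,0,0],
    [0,0,0],
    [-0.77,-0.03,-0.25],
    [-0.75,-0.03,-0.31],
    [-0.72,-0.03,-0.37],
    [-0.69,-0.03,-0.42],
    [0,0,0],
  ],
  twist=[0,0,0,0,0,0,0,0],
  grip=[-1,-1,-1,-1,-1,-1,-1,-1],
  grip_force=20,
)

```text
clock: 3.3
ee_pos: [0.4906, -0.1465, 0.0896]
orientation: [-0.0, 1.0, 0.023, -0.001]
ft_force: [-0.6, -0.2, 0.3]
gripper_width: 0.0003
gripper_force: 0.0
```

```bash
cat > s.py <<'E'
from rig import r
import cv2,sys
n,u0,u1,v0,v1,o=sys.argv[1],*map(int,sys.argv[2:6]),sys.argv[6]
f=r.snapshot(n)["frame"][v0:v1,u0:u1];k=min(800/(u1-u0),600/(v1-v0))
cv2.imwrite(f"pics/{o}.png",cv2.resize(f,None,fx=k,fy=k,interpolation=cv2.INTER_CUBIC))
E
python3 s.py side 260 360 160 235 c2
```

```text
(no output)
```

View pics/c2.png

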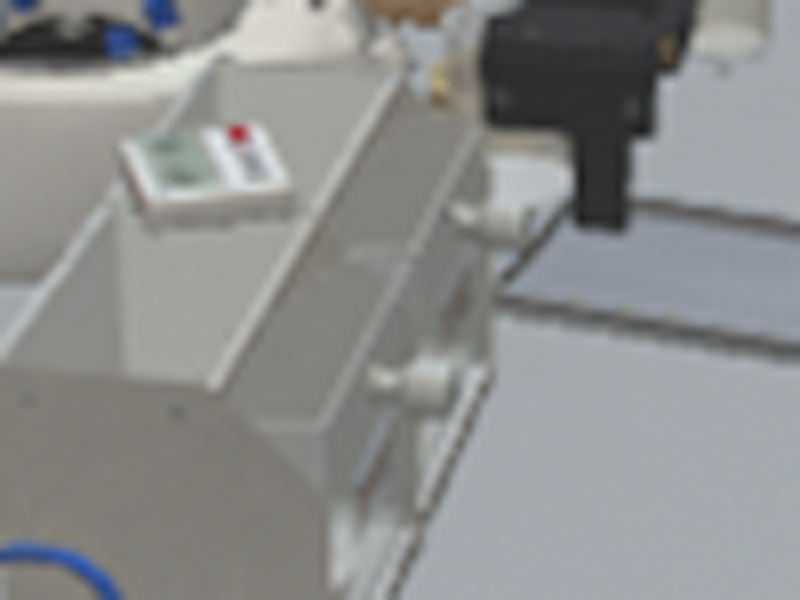

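The picture shows the right bin still shut, with its knob head at side pixel ≈(324,188), the left knob head at ≈(314,208.5), and the gripper clear in front of it. I'll check these against the pose estimate.

Run:
```python
from h import *
from rig import r
from scipy.optimize import least_squares
c,s=np.cos(.0454),np.sin(.0454)
def U(p,o=(.554,-.0666),a=.0454):
    c,s=np.cos(a),np.sin(a);return np.array([o[0]+c*p[0]-s*p[1],o[1]+s*p[0]+c*p[1],p[2]])
for n in("side","top"):
  for p in([-.028,-.077,.122],[-.028,.077,.122],[.035,-.156,.156],[.035,.156,.156]): print(n,p,proj(n,U(p)))
print("tcp",proj("side",r.get_state()["ee_pos"]))
for u,v in((324,188),(314,208.5)):print(unproj("side",u,v,.122))
```

```text
side [-0.028, -0.077, 0.122] [323.01626756 187.30610116]
side [-0.028, 0.077, 0.122] [313.28475724 207.85557264]
side [0.035, -0.156, 0.156] [310.13156658 168.03193243]
side [0.035, 0.156, 0.156] [286.52462383 207.94434372]
top [-0.028, -0.077, 0.122] [358.5607988  190.96126537]
top [-0.028, 0.077, 0.122] [299.32611668 193.94004823]
top [0.035, -0.156, 0.156] [389.30865294 163.1716079 ]
top [0.035, 0.156, 0.156] [266.1622972  169.35807915]
tcp [333.86232405 196.62840793]
[ 0.52491036 -0.14018979  0.122     ]
[0.51925526 0.01265147 0.122     ]
```

Request:
play_rows(
  slide=[
    [0,0.1,1.4],
    [0,0,0],
    [0,0,0],
    [0,0,0],
    [1.8,0.05,0],
    [1.9,0,0],
    [0,0,0],
    [0,0,0],
    [0,0,0],
    [0,0,0],
  ],
  twist=[0,0,0,0,0,0,0,0,0,0],
  grip=[0,0,0,0,0,0,-1,-1,-1,-1],
  grip_force=40,
)

```text
clock: 4.35
ee_pos: [0.5282, -0.1451, 0.1041]
orientation: [-0.0, 1.0, 0.023, -0.0]
ft_force: [-0.3, 0.9, 0.8]
gripper_width: 0.021
gripper_force: 0.0
```

Request:
play_rows(
  slide=[
    [0,0,0],
    [0,0,0],
  ],
  twist=[0,0],
  grip=[-1,-1],
)

```text
clock: 4.55
ee_pos: [0.5287, -0.1452, 0.1043]
orientation: [0.0, 1.0, 0.023, 0.0]
ft_force: [-0.3, 0.5, -1.7]
gripper_width: 0.0049
gripper_force: 0.0
```

```bash
python3 s.py side 290 350 150 195 c3
python3 - <<'E'
from h import *
from rig import r
p=r.get_state()["ee_pos"]
for dz in(0,.01,.02,.03):print(dz,proj("side",p+[0,0,dz]),(proj("side",p+[0,0,dz])-[290,150])*800/60)
E
```

```text
0 [323.26650428 191.95019708] [443.55339036 559.33596107]
0.01 [323.270097   189.33148641] [443.60129331 524.41981874]
0.02 [323.27371209 186.69647192] [443.64949449 489.28629233]
0.03 [323.27734975 184.0450009 ] [443.69799671 453.93334538]
```

View pics/c3.png

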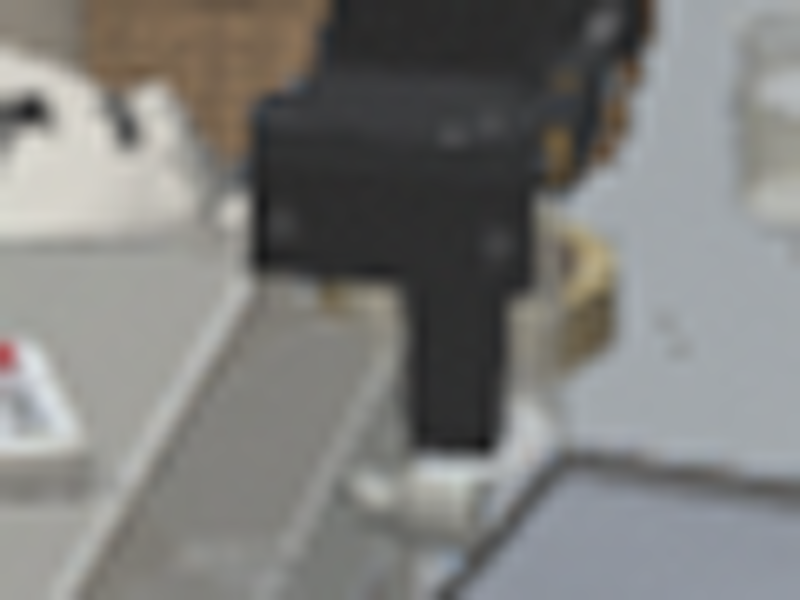

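```bash
python3 - <<'E'
from h import *
for z in(.18,.21,.25):
  for dy in(.06,.09): print(z,dy,proj("top",[.521,-.1455+dy,z]),(proj("top",[.521,-.1455+dy,z])-[258,120])*2)
E
python3 - <<'E'
import cv2
f=cv2.imread("pics/c1.png")[50:230,100:320]
cv2.imwrite("pics/c4.png",cv2.resize(f,None,fx=3,fy=3))
E
python3 s.py top 300 380 150 210 c5; python3 -c "
import cv2,numpy as np
a=cv2.imread('pics/c4.png');b=cv2.resize(cv2.imread('pics/c5.png'),(400,300));a=cv2.resize(a,(390,300));cv2.imwrite('pics/c6.png',np.hstack([a,b]))"
```

```text
0.18 0.06 [336.26165245 191.86648695] [156.52330491 143.7329739 ]
0.18 0.09 [324.03818219 191.92910323] [132.07636438 143.85820646]
0.21 0.06 [336.55019908 190.47114365] [157.10039815 140.94228731]
0.21 0.09 [323.95285562 190.53584829] [131.90571125 141.07169659]
0.25 0.06 [336.96355365 188.47225858] [157.9271073  136.94451715]
0.25 0.09 [323.830623   188.53997277] [131.661246   137.07994555]
```

View pics/c6.png

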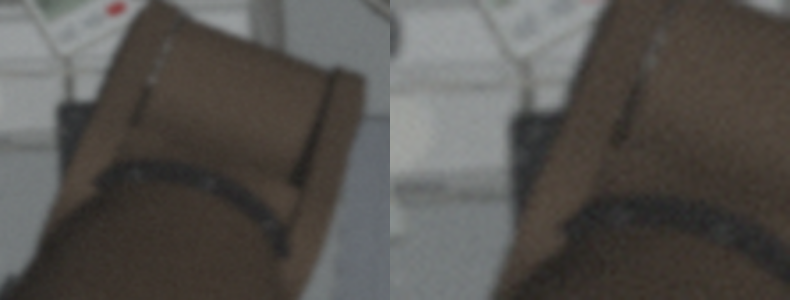

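Run:
```python
from h import *
from scipy.optimize import brentq
for dy,row,ref in((.0145,183.75,.1043),(.09,170.25,.1043+.0778)):
    z=brentq(lambda z:proj("side",[.5287,-.1452+dy,z])[1]-row,0,.4);print(z,z-ref,proj("side",[.5287,-.1452+dy,z]))
```

```text
0.14178090089879497 0.03748090089879497 [322.25207561 183.75      ]
0.2220708180712557 0.039970818071255715 [316.42298215 170.25      ]
```

The side view (c3) shows the fingertip bottom at row ≈184, against ≈192 projected. The fingertip and the body edge both say the gripper really sits about 38 mm higher than reported. It was therefore closing above the knob, so I'll correct by −3.9 cm.

Request:
play_rows(
  slide=[
    [-0.3,0,0],
    [0,0,0],
    [0,0,0],
    [0,0,0],
    [0,0,-1.3],
    [0,0,-1.3],
    [0,0,-1.3],
    [0,0,0],
    [0,0,0],
  ],
  twist=[0,0,0,0,0,0,0,0,0],
  grip=[0,0,0,0,0,0,0,0,-1],
  grip_force=25,
)

```text
clock: 5.55
ee_pos: [0.5257, -0.1451, 0.0646]
orientation: [-0.0, 1.0, 0.023, -0.001]
ft_force: [1.7, -0.0, -0.3]
gripper_width: 0.0436
gripper_force: 0.0
```

Request:
play_rows(
  slide=[
    [0,0,0],
    [0,0,0],
    [0,0,0],
    [0,0,0],
    [0,0,0],
  ],
  twist=[0,0,0,0,0],
  grip=[-1,-1,-1,-1,-1],
)

```text
clock: 6.05
ee_pos: [0.5253, -0.1433, 0.0654]
orientation: [-0.001, 1.0, 0.023, -0.001]
ft_force: [0.1, 13.2, 1.9]
gripper_width: 0.0216
gripper_force: 25.0
```

Request:
play_rows(
  slide=[
    [0,0.2,0],
    [-0.77,-0.03,-0.25],
    [-0.75,-0.03,-0.31],
    [-0.72,-0.03,-0.37],
    [-0.69,-0.03,-0.42],
    [-0.66,-0.03,-0.47],
    [-0.62,-0.03,-0.52],
    [0,0,0],
  ],
  twist=[0,0,0,0,0,0,0,0],
  grip=[-1,-1,-1,-1,-1,-1,-1,-1],
)

```text
clock: 6.85
ee_pos: [0.4824, -0.1453, 0.0409]
orientation: [-0.0, 1.0, 0.023, -0.001]
ft_force: [-0.1, -5.2, -0.1]
gripper_width: 0.0211
gripper_force: 25.0
```

Request:
play_rows(
  slide=[
    [-0.58,-0.03,-0.57],
    [-0.53,-0.02,-0.61],
    [-0.48,-0.02,-0.65],
    [-0.3,-0.02,-0.5],
    [0,0,0],
    [0,0,0],
  ],
  twist=[0,0,0,0,0,0],
  grip=[-1,-1,-1,-1,-1,-1],
)

```text
clock: 7.45
ee_pos: [0.4638, -0.1461, 0.0179]
orientation: [-0.0, 1.0, 0.023, -0.001]
ft_force: [-1.5, -8.1, 2.2]
gripper_width: 0.0211
gripper_force: 28.1
```

Request:
play_rows(
  slide=[
    [-0.3,0,-0.3],
    [-0.3,0,-0.2],
    [0,0,0],
  ],
  twist=[0,0,0],
  grip=[-1,-1,-1],
)

```text
clock: 7.75
ee_pos: [0.4622, -0.1466, 0.0153]
orientation: [0.002, 1.0, 0.023, 0.004]
ft_force: [11.4, 6.1, 26.1]
gripper_width: 0.0213
gripper_force: 25.0
```

Request:
play_rows(
  slide=[
    [0.4,0,0.4],
    [0,0,0],
    [0,0,0],
    [-1.5,0,0],
    [0,0,4],
    [0,0,4],
    [0,0,4],
    [0,0,0],
  ],
  twist=[0,0,0,0,0,0,0,0],
  grip=[0,0,0,0,0,0,0,0],
  grip_force=5,
)

```text
clock: 8.55
ee_pos: [0.449, -0.1464, 0.141]
orientation: [0.001, 1.0, 0.023, 0.003]
ft_force: [0.1, -0.8, -0.8]
gripper_width: 0.0477
gripper_force: 0.0
```

```bash
python3 s.py side 280 350 155 208 c7
```

```text
(no output)
```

View pics/c7.png

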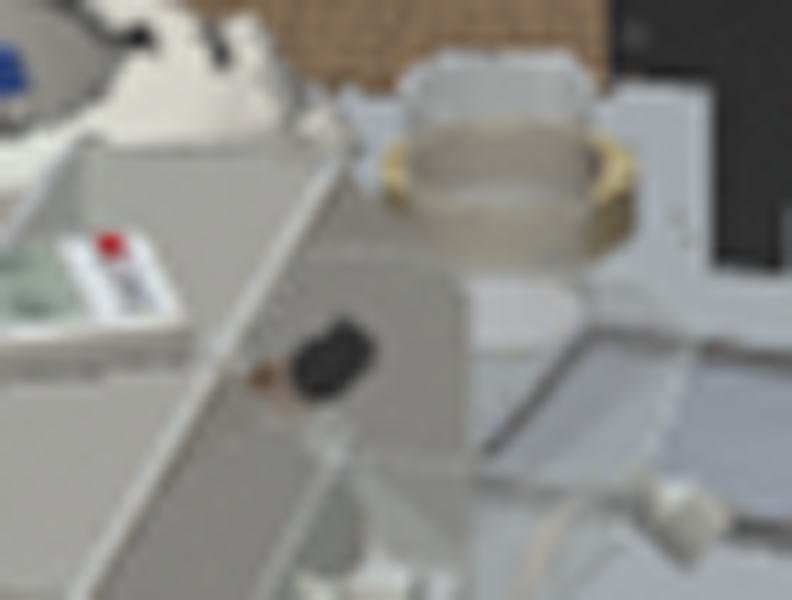

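The picture shows the right bin tipped, its knob now at (340,200), and the vial's black cap exposed at about (309.3,186.8). The fingertip bottom is at row ≈178.7. Now I'll check the predicted cap position.

Run:
```python
from h import *
from scipy.optimize import brentq
def U(p,o=(.554,-.0666),a=.0454):
    c,s=np.cos(a),np.sin(a);return np.array([o[0]+c*p[0]-s*p[1],o[1]+s*p[0]+c*p[1],p[2]])
for y in(-.08,-.0875,-.095):X=U([.0243,y,.1184]);print(X,proj("side",X))
print("knob",proj("side",U([-.0887,-.077,.0761])))
z=brentq(lambda z:proj("side",[.449,-.1464+.036,z])[1]-178.7,0,.4);print("tip z off",z-.141, proj("side",[.449+.01,-.1464+.036,z]),711/11.32+280)
```

```text
[ 0.58190571 -0.14541473  0.1184    ] [308.38357414 186.6100071 ]
[ 0.5822461 -0.152907   0.1184   ] [308.87252825 185.7152311 ]
[ 0.58258648 -0.16039927  0.1184    ] [309.35723824 184.82822174]
knob [340.22005097 200.82350371]
tip z off 0.03683244085501966 [341.42979082 178.39690109] 342.80918727915196
```

Request:
play_rows(
  slide=[
    [4.3,-0.2,0],
    [4.3,-0.2,0],
    [4.4,-0.2,0],
    [0,0,0],
    [0,0,-2.4],
    [0,0,-2.4],
    [0,0,-2.4],
    [0,0,0],
  ],
  twist=[0,0,0,0,0,0,0,0],
  grip=[0,0,0,0,0,0,0,0],
)

```text
clock: 9.4
ee_pos: [0.5761, -0.1513, 0.0618]
orientation: [-0.001, 1.0, 0.023, -0.002]
ft_force: [0.2, 0.1, 0.1]
gripper_width: 0.0475
gripper_force: 0.0
```

Request:
play_rows(
  slide=[
    [0,0,0],
    [0,0,0],
    [0,0,0],
    [0,0,0],
    [0,0,0],
    [0,0,0],
  ],
  twist=[0,0,0,0,0,0],
  grip=[-1,-1,-1,-1,-1,-1],
  grip_force=6,
)

```text
clock: 10.0
ee_pos: [0.5778, -0.1518, 0.0656]
orientation: [0.0, 1.0, 0.023, 0.0]
ft_force: [-0.0, -0.1, 1.1]
gripper_width: 0.0189
gripper_force: 6.0
```

Request:
play_rows(
  slide=[
    [-0.6,-0.03,0.65],
    [-1.1,-0.05,1.2],
    [-1.1,-0.05,1.2],
    [-1.1,-0.05,1.2],
    [-1.1,-0.05,1.2],
    [-1.1,-0.05,1.2],
    [-3,0,0],
    [-3,0,0],
    [-3,0,0],
    [0,0,0],
  ],
  twist=[0,0,0,0,0,0,0,0,0,0],
  grip=[-1,-1,-1,-1,-1,-1,-1,-1,-1,-1],
)

```text
clock: 11.0
ee_pos: [0.4235, -0.1541, 0.1327]
orientation: [-0.0, 1.0, 0.022, -0.001]
ft_force: [-0.3, 0.1, -0.7]
gripper_width: 0.0191
gripper_force: 6.0
```

Request:
play_rows(
  slide=[
    [0,4,0],
    [0,4,0],
    [0,4.1,0],
    [0,0,-3],
    [0,0,-3],
    [0,0,-2.9],
    [2.5,0.1,0],
    [2.5,0.1,0],
    [2,0.1,0],
    [0,0,0],
  ],
  twist=[0,0,0,0,0,0,0,0,0,0],
  grip=[-1,-1,-1,-1,-1,-1,-1,-1,-1,-1],
)

```text
clock: 12.0
ee_pos: [0.4989, -0.0307, 0.0432]
orientation: [0.0, 1.0, 0.023, 0.001]
ft_force: [-0.6, 0.2, -0.5]
gripper_width: 0.019
gripper_force: 6.0
```

Request:
play_rows(
  slide=[
    [0.5,0.02,0],
    [0.5,0.02,0],
    [0.5,0.02,0],
    [0.5,0.02,0],
    [0.5,0.02,0],
    [0,0,0],
  ],
  twist=[0,0,0,0,0,0],
  grip=[-1,-1,-1,-1,-1,-1],
  grip_force=4,
)

```text
clock: 12.6
ee_pos: [0.521, -0.0297, 0.0431]
orientation: [-0.0, 1.0, 0.023, -0.001]
ft_force: [-3.6, -0.1, 2.3]
gripper_width: 0.0259
gripper_force: 4.0
```

```bash
python3 s.py side 285 355 160 213 c8
```

```text
(no output)
```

View pics/c8.png

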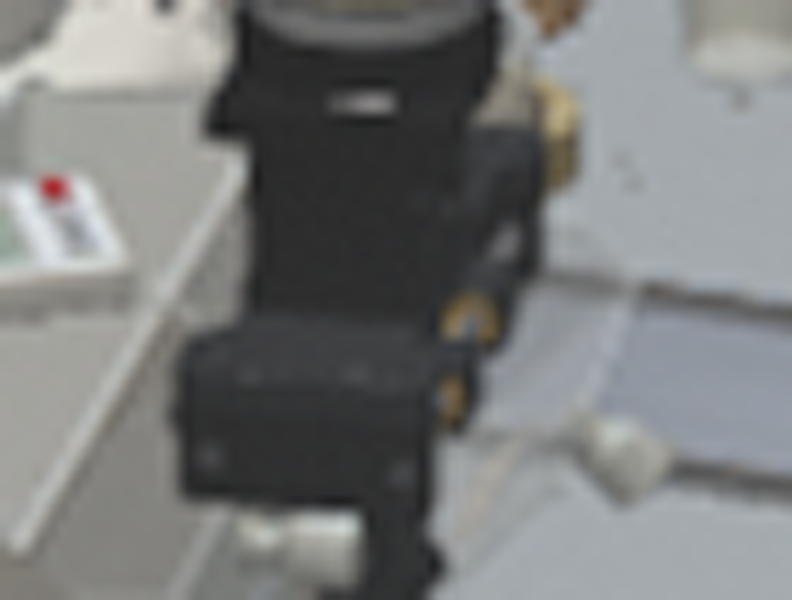

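The crop shows the finger at columns ≈317–324 and the cap's black edge bulging out on its near side at about (323.5,210), so the vial has slid back between the pads. The part below is cut off, so I'll print a small grey map of it.

Run:
```python
from rig import r
import cv2,numpy as np
f=r.snapshot("side")["frame"];g=cv2.cvtColor(f,cv2.COLOR_BGR2GRAY)[200:228,308:334]
rb=(f[...,2].astype(int)-f[...,0])[200:228,308:334]
print("     "+" ".join(f"{c%100:3d}" for c in range(308,334)))
for i,row in enumerate(g):print(200+i," ".join(f"{v:3d}" for v in row)," | "," ".join(f"{v:2d}" for v in rb[i]))
from h import *
s=r.get_state();p=s["ee_pos"]+[-.002,0,.037];print(proj("side",p+[0,.025,0]),proj("side",p+[0,0,.0188]))
```

```text
8   9  10  11  12  13  14  15  16  17  18  19  20  21  22  23  24  25  26  27  28  29  30  31  32  33
200  48  48  49  48  47  49  48  49  48  49  49  50  56  52  44  96 145 160 157 152 155 159 151 143 144 139  |  -2 -1 -1 -1 -1 -1 -1 -1  0 -2 -1 -1  0 -2 -1 -3 -4 -4 -4 -3  3  7  1 -4 -4 -3
201  46  48  49  49  48  49  49  48  48  49  48  57  69  62  43  99 150 166 162 163 168 160 152 156 157 155  |   0 -1 -1 -1 -2 -1 -1 -1 -2 -1 -1 -2 -2 -1 -2 -3 -4 -5 -5  1  8  4 -2 -4 -6 -5
202  47  48  47  48  48  49  48  47  48  48  49  58  68  59  44  99 150 164 159 162 164 157 159 163 163 161  |  -1  0 -1 -1 -1 -1 -2 -1 -1  0 -1 -2 -1 -2 -1 -3 -5 -6 -2  7  8  1 -5 -6 -6 -5
203  46  46  47  47  47  46  47  48  47  47  50  49  53  50  42  99 149 164 163 164 158 155 162 162 159 154  |  -1 -1 -2 -1 -1 -2 -1 -1 -1 -3 -1  0 -2 -2 -1 -4 -6 -6  3  9  4 -4 -5 -6 -5 -6
204  64  58  52  50  53  45  40  41  44  48  49  49  51  49  43  98 149 165 165 165 159 159 162 159 159 161  |   0 -1 -1 -2 -4 -3 -1 -2 -2 -1 -2 -2 -2 -2 -2 -3 -6 -3  6  8  2 -4 -5 -6 -7 -8
205 105  99 111 130 139 137 135 139 105  46  49 
[... 3900 characters left out ...]
-10 -10 -10 -10 -10
225 160 143 132 133 118 138 166 170 169 169 169 169 169 169 169 169 169 169 169 169 170 168 170 169 170 170  |  -2 -1  0  5  8 -3 -10 -11 -10 -10 -10 -10 -10 -10 -11 -9 -10 -9 -9 -10 -11 -10 -10 -10 -10 -10
226 173 160 167 151 127 156 171 169 169 169 170 169 168 169 169 169 169 170 169 170 169 169 169 170 169 169  |  -6 -5 -4  1  6 -6 -10 -10 -10 -10 -10 -9 -10 -10 -10 -10 -10 -10 -10 -10 -10 -11 -10 -10 -10 -10
227 165 159 175 142 124 161 169 169 169 169 170 169 169 168 169 169 169 169 169 170 168 169 169 169 169 169  |  -5 -6 -3  0  2 -6 -10 -10 -10 -10 -10 -10 -10 -10 -10 -9 -10 -10 -10 -10 -10 -10 -10 -10 -10 -11
[315.59814302 217.6590533 ] [317.54708871 208.89006518]
```

The vial is still leaning. Panel friction is jamming the rotation while I push level, so I'll raise the tool as I push to make the friction turn it upright.

Request:
play_rows(
  slide=[
    [0,0,0],
    [0.1,0,0.4],
    [0.1,0,0.4],
    [0.2,0,0.4],
    [0.2,0.01,0.4],
    [0.2,0.01,0.3],
    [0,0,0],
  ],
  twist=[0,0,0,0,0,0,0],
  grip=[-1,-1,-1,-1,-1,-1,-1],
  grip_force=6,
)

```text
clock: 13.4
ee_pos: [0.5304, -0.0295, 0.0625]
orientation: [0.0, 1.0, 0.023, 0.001]
ft_force: [-0.4, -0.7, 0.7]
gripper_width: 0.0257
gripper_force: 6.0
```

```bash
cat > g.py <<'E'
from rig import r
import numpy as np,sys
u0,u1,v0,v1=map(int,sys.argv[1:5])
f=r.snapshot("side")["frame"].astype(int)[v0:v1,u0:u1]
print("    "+"".join(str(c%10) for c in range(u0,u1)))
for i,row in enumerate(f):
    print(v0+i,"".join("#" if p.mean()<65 else "a" if p[2]-p[0]>=6 and p.mean()<165 else "+" if p.mean()<115 else "." for p in row))
E
python3 g.py 300 334 192 228
```

```text
0123456789012345678901234567890123
192 ####################+++..+........
193 +###################+...+.........
194 +###################+..+..........
195 #################+##+.............
196 #################+##+.............
197 ####################+.............
198 +++++++#############+.............
199 .a.....+++##########+.............
200 .........+#########+.........a....
201 .........+#########+..............
202 ...a.....+#########+.......aa.....
203 .........+#########+.......a......
204 .........+##++++###+......aa......
205 .......a.++.....+##+......aa......
206 ......a...a......##+......a.......
207 ..........aa.....++...............
208 .......aa.aaaaa.+a................
209 ......++++.a....+a................
210 ......++.++.....++................
211 .........+aaa+++++................
212 .........+aaaaaaaa................
213 .........aaaaaaaaa................
214 .........aaaaaaaaa................
215 ........aaaaaaaaa.................
216 ........aaaaaaaaa.................
217 .......a+.+aaaaa..................
218 .......a+..aa.....................
219 ......aa+.........................
220 .....+a+..........................
221 ....+a+.......+...................
222 a...aa........+...................
223 a...aa......aa....................
224 a...a.......a+....................
225 a..........aa.....................
226 a.................................
227 a.................................
```

Request:
play_rows(
  slide=[
    [0.1,0,0.3],
    [0.2,0,0.2],
    [0.1,0,0.1],
    [0,0,0],
  ],
  twist=[0,0,0,0],
  grip=[-1,-1,-1,-1],
)

```text
clock: 13.85
ee_pos: [0.5335, -0.0294, 0.0679]
orientation: [-0.0, 1.0, 0.023, -0.0]
ft_force: [-2.0, 0.8, -0.2]
gripper_width: 0.0256
gripper_force: 6.0
```

Request:
play_rows(
  slide=[
    [-2,-0.1,0],
    [-3,-0.15,1],
    [-3,-0.15,3],
    [-1,0,4],
    [0,0,0],
  ],
  twist=[0,0,0,0,0],
  grip=[-1,-1,-1,-1,-1],
)

```text
clock: 14.35
ee_pos: [0.4449, -0.0338, 0.1519]
orientation: [0.001, 1.0, 0.023, 0.004]
ft_force: [0.8, 0.6, -0.9]
gripper_width: 0.026
gripper_force: 6.0
```

```bash
python3 g.py 328 372 168 215; python3 -c "
from h import *
from rig import r
p=r.get_state()['ee_pos']+[-.002,0,.037]
print(proj('side',p),proj('side',p-[0,0,.03]))"
```

```text
89012345678901234567890123456789012345678901
168 ++####################......................
169 ######################......................
170 ###################+##......................
171 ######################......................
172 +#####################......................
173 aaaaaaaa+#############......................
174 aaaaaaaa++#########+++......................
175 aaaaaaaa.+########+.........................
176 aaaaaaa..+########+.........................
177 aaaaaa...+########+.........................
178 .aaa.....+########+.........................
179 .........+########+.........................
180 .........+########+.........................
181 .........+########+.........................
182 .........+########..........................
183 .........+########.................++#+.....
184 ....+++.++########.................####.....
185 ...+....++#######+.................####.....
186 ..+.....+########++++++............####.....
187 .+.......########+.++++++++++.....+####.....
188 ++.......#######+.......+++++++++++####.....
189 +........aaaaaa++.....
[... 601 characters left out ...]
.........
202 a.........+..a..++++++++++++................
203 ...........+..........++++++++++++..........
204 ............................++++++++++++...+
205 .................................++++++++++.
206 ........................................+++.
207 ............................................
208 ............................................
209 ............................................
210 ............................................
211 ............................................
212 ............................................
213 ............................................
214 ............................................
[341.5069632 185.9491948] [341.3083743  194.64956035]
```

Run:
```python
from h import *
from scipy.optimize import brentq
f=lambda dy,row:brentq(lambda z:proj("side",[.443,-.0338+dy,z])[1]-row,0,.4)
print(f(.025,188.7)-.1519,[f(.0135,x)-.1519 for x in(194.5,195,195.5)])
```

```text
0.037155759045454206 [0.01203523619541566, 0.010311665286444754, 0.008586043243297092]
```

Request:
play_rows(
  slide=[
    [0.7,-3.9,0],
    [0.8,-4,0],
    [0.8,-4,0],
    [0.8,-4,0],
    [0.8,-4,0],
    [0.8,-4,0],
    [0.8,-4,0],
    [0.7,-3.8,0],
    [0,0,-4],
    [0,0,-4],
  ],
  twist=[0,0,0,0,0,0,0,0,0,0],
  grip=[-1,-1,-1,-1,-1,-1,-1,-1,-1,-1],
)

```text
clock: 15.4
ee_pos: [0.5062, -0.3519, 0.0659]
orientation: [0.001, 1.0, 0.022, 0.001]
ft_force: [-0.1, -0.6, -0.6]
gripper_width: 0.026
gripper_force: 6.0
```

Request:
play_rows(
  slide=[
    [0,0,-3],
    [0,0,-2.5],
    [0,0,-1],
    [0,0,-0.5],
    [0,0,0],
    [0,0,0],
  ],
  twist=[0,0,0,0,0,0],
  grip=[-1,-1,-1,-1,-1,-1],
)

```text
clock: 16.0
ee_pos: [0.5064, -0.3508, -0.0011]
orientation: [0.001, 1.0, 0.023, 0.001]
ft_force: [0.1, -0.9, -0.3]
gripper_width: 0.0258
gripper_force: 6.0
```

```bash
python3 s.py side 310 390 155 215 c9
```

```text
(no output)
```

View pics/c9.png

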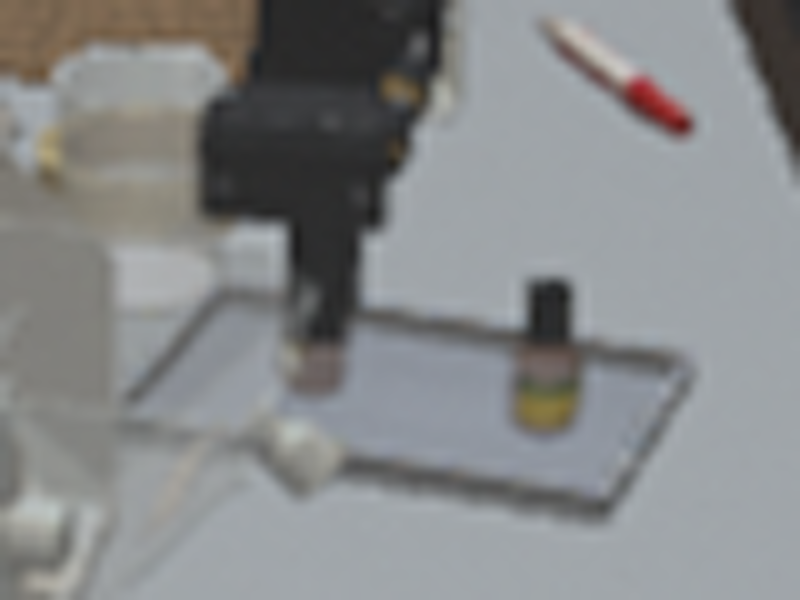

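The picture shows the vial held nearly upright over the free far half of the tray (bottom at crop (315,392)), with the tray vial undisturbed at (545,400). I'll lower slowly until it touches.

Request:
play_rows(
  slide=[
    [0,0,-0.3],
    [0,0,-0.3],
    [0,0,0],
    [0,0,0],
  ],
  twist=[0,0,0,0],
  grip=[-1,-1,-1,-1],
)

```text
clock: 16.45
ee_pos: [0.5067, -0.3511, -0.007]
orientation: [0.001, 1.0, 0.023, 0.001]
ft_force: [1.2, -0.3, 6.1]
gripper_width: 0.0257
gripper_force: 6.0
```

Request:
play_rows(
  slide=[
    [0,0,-0.2],
    [0,0,0],
    [0,0,0],
  ],
  twist=[0,0,0],
  grip=[-1,-1,-1],
)

```text
clock: 16.75
ee_pos: [0.5067, -0.3511, -0.0089]
orientation: [0.001, 1.0, 0.023, 0.001]
ft_force: [-0.0, -1.7, 6.2]
gripper_width: 0.0265
gripper_force: 6.0
```

Request:
play_rows(
  slide=[
    [0,0,0.1],
    [0,0,0],
    [0,0,0],
    [0,0,0],
    [0,0,0],
    [0,0,1],
    [0,0,3],
    [0,0,4],
    [0,0,4],
    [0,0,0],
  ],
  twist=[0,0,0,0,0,0,0,0,0,0],
  grip=[0.1,0.1,0.1,0.1,0.1,0.1,0.1,0.1,0.1,0.1],
)

```text
clock: 17.75
ee_pos: [0.5078, -0.352, 0.1169]
orientation: [0.003, 1.0, 0.023, 0.003]
ft_force: [0.3, -0.4, -0.1]
gripper_width: 0.0523
gripper_force: 0.0
```

```bash
python3 g.py 325 375 170 215; python3 -c "
from h import *
for z in(.003,.046,.062):print(proj('side',[.509,-.351,z]))"
```

```text
56789012345678901234567890123456789012345678901234
170 aaaaaaaaaaa.......................................
171 aaaaaaaaaaa.......................................
172 ..aaaaaaaaa.......................................
173 aaaaaaaaaaa.......................................
174 aaaaaaaaaaa.......................................
175 aaaaaaaaaaa.......................................
176 aaaaaaaaaa........................................
177 aaaaaaaaa.........................................
178 aaa..aa...........................................
179 ..................................................
180 ...............##+................................
181 ..............+###+...............................
182 ..............+###+...............................
183 ..............+++#+...................++#+........
184 .......+++++.++++#+...................####........
185 ......+....++++++#a+..................####........
186 .....+........aaaaaa++++++............####........
187 ....+........aaaaaa+.++++++++++a.....+####........
188 ...++........aaaaaa........+++++++++++####........
189 
[... 809 characters left out ...]
........+..
204 .aa............................++++++++++++...+...
205 .aa.................................++++++++++....
206 .a........................................++++....
207 ..................................................
208 ..................................................
209 ..................................................
210 ..................................................
211 ..................................................
212 ..................................................
213 ..................................................
214 ..................................................
[340.58465161 193.60239053]
[340.80129636 183.72691176]
[340.88321101 179.99293562]
```

Request:
play_rows(
  slide=[
    [-1.2,4,0],
    [-1.2,4.1,0],
    [-1.2,4.1,0],
    [-1.3,4.1,0],
    [-1.3,4.1,0],
    [0,0,0],
    [0,0,-3.5],
    [0,0,-3.4],
    [0,0,0],
  ],
  twist=[0,0,0,0,0,0,0,0,0],
  grip=[0.1,0.1,0.1,0.1,0.1,0.1,0.1,0.1,0.1],
)

```text
clock: 18.7
ee_pos: [0.4419, -0.1457, 0.0388]
orientation: [-0.002, 1.0, 0.023, -0.003]
ft_force: [-0.5, 0.7, 0.4]
gripper_width: 0.0521
gripper_force: 0.0
```

Request:
play_rows(
  slide=[
    [1,0.05,0],
    [1,0.05,0],
    [1,0.05,0],
    [1,0.05,0],
    [1,0.05,0],
    [1,0.05,0],
    [1,0.05,0],
    [0.8,0.04,0],
    [0.7,0.03,0],
    [0,0,0],
  ],
  twist=[0,0,0,0,0,0,0,0,0,0],
  grip=[0.1,0.1,0.1,0.1,0.1,0.1,0.1,0.1,0.1,0.1],
)

```text
clock: 19.7
ee_pos: [0.5299, -0.1422, 0.0419]
orientation: [0.0, 1.0, 0.023, 0.0]
ft_force: [-0.4, 0.1, -0.7]
gripper_width: 0.0525
gripper_force: 0.0
```

Request:
play_rows(
  slide=[
    [0.4,0.02,0.2],
    [0.4,0.02,0.1],
    [0.4,0.02,0],
    [0,0,0],
    [0,0,0],
  ],
  twist=[0,0,0,0,0],
  grip=[0.1,0.1,0.1,0.1,0.1],
)

```text
clock: 20.2
ee_pos: [0.541, -0.1417, 0.0449]
orientation: [0.0, 1.0, 0.023, 0.0]
ft_force: [-0.1, 0.4, -0.4]
gripper_width: 0.0521
gripper_force: 0.0
```

Request:
play_rows(
  slide=[
    [0.3,0.01,0],
    [0.3,0.01,0],
    [0,0,0],
    [0,0,0],
  ],
  twist=[0,0,0,0],
  grip=[0.1,0.1,0.1,0.1],
)

```text
clock: 20.6
ee_pos: [0.542, -0.1413, 0.0449]
orientation: [-0.001, 1.0, 0.023, -0.005]
ft_force: [-27.4, -5.5, 14.6]
gripper_width: 0.0524
gripper_force: 13.7
```

Request:
play_rows(
  slide=[
    [-0.5,0,0],
    [-3,-0.1,0],
    [-4,-0.2,0],
    [-4,0,0],
    [-2,-2,4],
    [0,0,4],
    [0,0,0],
  ],
  twist=[0,0,0,0,0,0,0],
  grip=[0.1,0.1,0.1,0.1,0.1,0.1,0.1],
)

```text
clock: 21.3
ee_pos: [0.4134, -0.166, 0.1291]
orientation: [0.002, 1.0, 0.022, 0.003]
ft_force: [-0.2, -0.0, 0.5]
gripper_width: 0.0522
gripper_force: 0.0
```

Run:
```python
from rig import r
from h import *
import cv2
a=cv2.imread("pics/side0.png");d=r.snapshot("side")["frame"]
A=cv2.cvtColor(a,6).astype(np.float32);B=cv2.cvtColor(d,6).astype(np.float32)
# knob template from first picture
t=A[178:198,312:334];m=cv2.matchTemplate(B[170:210,300:350],t,cv2.TM_CCOEFF_NORMED);print(m.max(),np.unravel_index(m.argmax(),m.shape),"expect (8,12)")
D=np.abs(A-B)>25
for v in range(160,215):print(v,"".join("x" if q else "." for q in D[v,280:372]))
```

```text
0.99947923 (np.int64(8), np.int64(12)) expect (8,12)
160 ..................................................................xxxxxxxxxxxxxxxxxxxxxxx...
161 ..................................................................xxxxxxxxxxxxxxxxxxxxxxx...
162 ..................................................................xxxxxxxxxxxxxxxxxxxxxxx...
163 ..................................................................xxxxxxxxxxxxxxxxxxxxxx....
164 ..................................................................xxxxxxxxxxxxxxxxxxxxxx....
165 .........................................................................xxxxxxxxxxxxxxx....
166 ...........................................................................xxxxxxxxxx.x.....
167 ...........................................................................xxxxxxxxx........
168 ..........................................................................xxxxxxxxxx........
169 ..........................................................................xxxxxxxxxx........
170 .........................................................................
[... 3587 characters left out ...]
.....................
208 ............................................................................................
209 ............................................................................................
210 ............................................................................................
211 ............................................................................................
212 ............................................................................................
213 ............................................................................................
214 .................................x..........................................................
```

The right bin is back exactly where it started, the vial stands on the tray, and nothing else has moved. The gripper is clear of everything.

```bash
python3 -c "
from rig import r
print(r.hand_in())"
```

```text
the job is handed in; nothing more can be done
None
```

I tipped the right bin fully forward by its knob, stood its vial upright on the free half of the tray, pushed the bin fully shut by its front panel, and handed the job in at about 21 s; the last side view showed nothing else moved.

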